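Feed one square washer into the kit that lacks it

ROBOT

A 7-joint arm with a two-finger parallel gripper is mounted at the origin on the work surface. World frame = base frame: x ahead of the robot, y to its left, z up, the work surface at z = 0. Lengths are in m, angles in rad, forces in N, time in s.
With the tool pointing down it reaches from about 0.35 to 0.9 m from the base axis. Payload 7.2 kg.
Tool frame: the origin (TCP) lies between the finger pads; the fingertips stand 22 mm ahead of it and the grasp point (between the pads) lies 3 mm ahead of it (r.nose_length is the distance from the TCP to the fingertips, in m); z points along the fingers, y is the line along which they close (so a half turn about z gives the same grasp; the last joint's range is limited). The gripper opens to 88 mm and grips with 3 to 60 N. Pads are 20 mm wide; open, the fingers measure 115 mm over their backs; the gripper's body (75 mm by 178 mm) begins 61 mm behind the grasp point.
Start: joints at [-0.068, 0.411, -0.013, 1.596, 0.006, 1.134, -0.082], TCP at [0.625, -0, 0.245] pointing down, gripper open.
Joint ranges: [-2.95, 2.95], [-0.29, 1.99], [-1.47, 1.44], [0.14, 2.54], [-1.03, 4.17], [0.13, 1.85], [-2.86, 2.86]. Speed limits (rad/s): [2.39, 2.39, 3.01, 3.01, 3.14, 3.14, 3.14].

INTERFACE

Orientations are given as a rotation vector (axis times angle).
In Python, from rig import r, viewer gives the robot as it stands.
- The arm moves only by the tool move_arm, never from a script. Its argument "steps" is one flat list of numbers, 7 for each row, row after row: the turn, a rotation vector about the tool's x, y, z in rad, then the shift along the tool's x, y, z in cm, then the opening, from -1 (shut) to 1 (fully open). In form: [rx, ry, rz, dx, dy, dz, claw, rx, ry, rz, dx, dy, dz, claw, ...]. A call has 1 to 12 rows; each row is the pose to reach, as a shift and turn from the pose commanded when the call began, along the tool's axes at that moment; what a row does not reach only later rows make up. A row lasts 1/12 s, in which the tool goes at most 41.7 mm and 7.16 degrees, less where a joint would pass 70% of its speed; a pose out of reach is approached as far as the arm can. A call with a gripper value outside its range is refused whole. The fingers move at their own pace and stop on an object; "newtons" is the grip in N (left out, the last holds). Time passes only in rows, so rows that repeat a pose let the fingers close. It gives the time, the measured TCP pose, the force, the opening and the grip force at its end, in the units of the state.
- r.state(): the state, without advancing time (a new reading comes with each control period).
- viewer.capture(name): name is "scene" or "side" or "wrist"; returns the picture (480x640x3 uint8, blue, green, red); there is no depth.
- viewer.calibration(name): a dict with "vfov" (degrees; the focal length in pixels is half the picture's height over the tangent of half this angle, whatever the lens; pixels are square), "cx", "cy" (the principal point, pixels), "dist_coeffs" ([k1, k2, p1, p2, k3] as OpenCV has them; the pictures are not rectified), "pose" (4x4, takes a point from camera to world coordinates); the wrist camera has in their place "hand_eye" (4x4, takes a point from camera to tool coordinates, whose origin is the TCP and whose axes are the flange's). Camera axes: x right, y up, looking along -z (the intrinsics and any distortion apply to the point x, -y, -z); pixel columns grow to the right and rows downward; lengths in m; the calibration is good to about 2 mm. A picture is of the moment at which its call begins: read the wrist's pose just before it. calibration takes no time and is no camera call.
- r.sign_off(): hands the job in; it is judged then, once.
The state is a dict: "t": time; "joint_pos": joint angles; "qvel": joint speeds; "joint_efforts": joint torques, N m; "position": TCP position; "orientation": TCP orientation; "force": force on the tool from outside, world axes, zero at the start; "ft_torque": the same for the moment, N m; "opening": opening from 0.0 (shut) to 1.0 (fully open); "grip_force": force on a finger pad.
Only numpy, scipy, OpenCV 4.12 (cv2) and the standard library are available. Lean on these libraries where they do the work, as an engineer would, in place of code of your own. Each camera call takes 0.05 s, during which the arm holds its last target. There are 200 camera calls.

TASK

One of the two bolt kits still lacks its square washer. Press the washer feeder's spring plunger all the way in, once, and let it come fully back out, so that a single washer is left lying on the steel deck in front of the magazine; then push that washer sideways along the deck with the closed fingertips, off the deck's end, so that it drops flat into the kit tray that has no washer. Pick nothing up, and leave the washers in the magazine, the other kit, the bolts and nuts and the things on the bench as they are.

Things in the scene. Friction and masses are not known exactly. Their poses are not given: they have to be found in the camera images.
- feeder: Washer feeder screwed to the bench, yawed. Origin: on the bench under the magazine's middle; +x is the way the plunger is pressed (plunger at -x, deck at +x), z up. Plywood base 200 x 96 mm, steel bed top at z 20 mm. Open-topped plywood magazine with clear front: outer x -35 to 31, y +-36 mm, top at z 60 mm, holds five loose stacked washers; 6.5 mm exit slot under the clear front.
- outlet (a point): Middle of the deck's steel surface (feeder x 59, y 0, z 20 mm; axes as feeder), where an ejected washer comes to lie within 4 mm. The deck is a flat channel along y in front of the magazine, 57 mm wide between an 8 mm high back rail (feeder x 30.5) and a 10 mm high, 8 mm thick front fence (x 87.5). Rails end at y +-48; the bed runs on to its open ends at y +-58 mm, as tongues over the kit trays.
- plunger (a joint): Plunger travel: 0 = out, 0.060 m = fully in (hard stop); slides level along feeder +x. A spring returns it (4.5 N at rest, 8 N fully in; feeding a washer adds up to 6 N). Its blade pushes the lowest washer out of the slot; only at the end of travel is the washer clear on the deck. As it comes back the stack drops by one; a second press would eject another washer.
- knob_face (a point): Centre of the flat face of the plunger's round black push knob (38 mm diameter, 12 mm thick, axis level). At rest it is at x -116, y 0, z 46 mm of the feeder, facing -x; it moves with the plunger. Below the knob, to either side, run two fixed aluminium guides, top 31 mm above the bench, from x -97 to -31 mm.
- washer_1: The lowest washer of the stack, the one that the plunger ejects: flat square steel plate 50 x 50 x 5 mm with a 17.5 mm hole, about 90 g, sides parallel to the feeder's. Origin: centre of its underside; z is its normal.
- washer_2: The second washer of the stack, same size; it must stay in the magazine, where it drops to the bed.
- washer_5: The top washer of the stack, same size; it must stay in the magazine.
- tray_short: Blue fixed kit tray with bolt and nut but no washer: the destination, at the deck's left or right end. Origin: on the bench under the middle of its washer pocket; axes as feeder. Floor 4 mm thick; pocket 64 (x) by 82 mm (y) inside, low lips on both y sides (z 14 mm), the near one under the deck's end, x walls z 28 mm. At its -x side a fastener pocket 69 x 82 mm, walls z 28 mm.
- tray_full: The other kit tray, alike, at the deck's other end: it already has its washer in the pocket, with a bolt and a nut.
- kit_washer: The washer that already lies in tray_full: 50 x 50 x 5 mm. Leave it.
- bolt_short: Hex bolt standing on its head in the fastener pocket of tray_short: head 24 mm across flats, 10 mm high, shank 16 mm, 60 mm tall in all. Origin: centre of its underside. Leave it.
- nut_short: Hex nut, 24 mm across flats, 13 mm high, in the fastener pocket of tray_short. Leave it.
- bolt_full: Like bolt_short, in tray_full. Leave it.
- nut_full: Like nut_short, in tray_full. Leave it.
- jar: Glass jar with a brass lid, 66 mm diameter, 88 mm high, standing on the bench left of the plunger. Origin: centre of its underside. Leave it.
- tape_measure: Yellow tape measure, 66 x 34 x 62 mm high, on the bench right of the plunger. Origin: centre of its underside. Leave it.
- wrench: Steel wrench, 180 mm long, lying on the bench beyond the deck's front fence. Leave it.
Mind the look-alikes: they are no part of the job. What is shaped like the tray_short but white is not meant. What is shaped like the feeder but pink is not meant.

How it is judged:
By the outcome, as a careful person would: the job done as asked, in the order asked, and still so for the second after the job is handed in, with the robot touching nothing.
It also fails if it takes over 54 s, if anything falls off the work surface, if the arm or the gripper's body presses on something with over 40 N, if the wrist force passes 120 N, or if a joint passes its speed limit or range.

## Working session

There is one attempt and no reset: what is moved stays moved. The work goes in short steps, Python scripts to look and compute and a tool call to move; the robot and the scene stay as the last step left them, time stands still between calls to the robot, and variables do not carry over. Pictures are saved under pics/ and viewed, at most 10 in all, crops included, and the job is handed in when it is done.

Besides the shell and the picture viewer there is one more tool, called after "Emit:" as a command line: name --argument value ..., lists and objects as JSON in quotes. move_arm: Moves the arm, as the interface text tells. Its arguments: {"type":"object","properties":{"steps":{"type":"array","items":{"type":"number"}},"newtons":{"type":"number"}},"required":["steps"]}

```bash
mkdir -p pics; python3 - <<'E'
from rig import r, viewer
import cv2,numpy as np
s=r.state();print(s['t'],s['position'],s['orientation'],s['opening'],r.nose_length)
a=viewer.capture('scene');b=viewer.capture('side')
cv2.imwrite('pics/scene.png',a);cv2.imwrite('pics/side.png',b)
for n in('scene','side','wrist'):print(viewer.calibration(n))
E
```

```text
0.0 [ 6.24519828e-01 -3.27599410e-05  2.43798684e-01] [-2.22065153e+00 -2.22069598e+00  1.93036890e-03] 1.004379427487018 0.022
{'vfov': 56.89173376967093, 'cx': 327.0042064988874, 'cy': 245.1265014402877, 'dist_coeffs': array([0.03755603, 0.        , 0.        , 0.        , 0.        ]), 'pose': array([[-0.83151704, -0.40646221,  0.37863952,  0.82435454],
       [ 0.55544599, -0.61780631,  0.55659242,  0.43818581],
       [ 0.0076921 ,  0.67312988,  0.73948428,  0.60085281],
       [ 0.        ,  0.        ,  0.        ,  1.        ]])}
{'vfov': 46.75148362112045, 'cx': 313.37902213277283, 'cy': 244.063148725712, 'dist_coeffs': array([-0.11774613,  0.        ,  0.        ,  0.        ,  0.        ]), 'pose': array([[-0.7545071 ,  0.38274552, -0.53312748, -0.07921786],
       [-0.6562801 , -0.4351468 ,  0.61639573,  0.72793838],
       [ 0.00393399,  0.81495591,  0.57950962,  0.73038618],
       [ 0.        ,  0.        ,  0.        ,  1.        ]])}
{'vfov': 71.80106214520674, 'cx': 321.7446226858295, 'cy': 240.3293512156387, 'dist_coeffs': array([-0.04983847,  0.        ,  0.        ,  0.        ,  0.        ]), 'hand_eye': array([[-1.14887970e-03,  9.61908103e-01,  2.73370594e-01,
         7.49747915e-02],
       [ 9.99999321e-01,  1.05216530e-03,  5.00392484e-04,
         8.20101433e-04],
       [ 1.93700531e-04,  2.73370984e-01, -9.61908659e-01,
        -1.39829016e-01],
       [ 0.00000000e+00,  0.00000000e+00,  0.00000000e+00,
         1.00000000e+00]])}
```

View pics/scene.png

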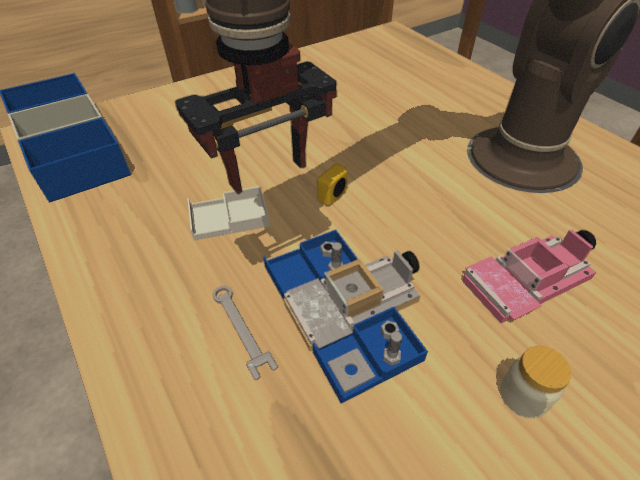

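View pics/side.png

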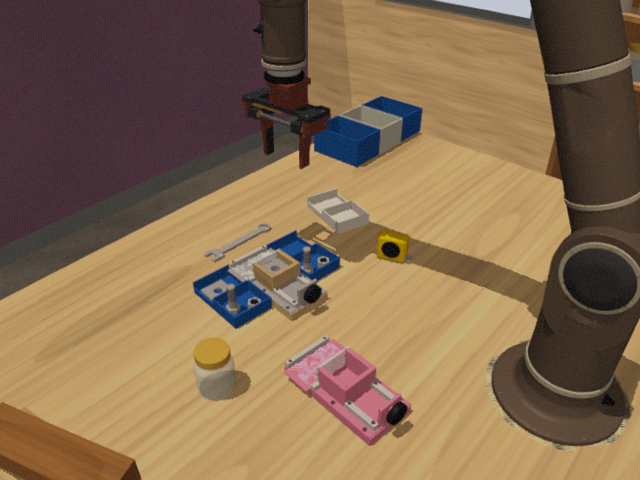

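The scene picture shows the plywood feeder with its knob at (411,262), the magazine at (354,287), and the deck at (318,310). The full tray, with its washer, is at (370,350). The empty pocket is at about (290,270). I'll zoom in to get corner points.

```bash
python3 - <<'E'
import cv2,numpy as np
a=cv2.imread('pics/scene.png')[225:400,255:435];b=cv2.imread('pics/side.png')[225:330,185:345]
cv2.imwrite('pics/c1.png',cv2.resize(a,None,fx=3.4,fy=3.4,interpolation=cv2.INTER_CUBIC))
cv2.imwrite('pics/c2.png',cv2.resize(b,None,fx=5,fy=5,interpolation=cv2.INTER_CUBIC))
E
```

```text
(no output)
```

View pics/c1.png

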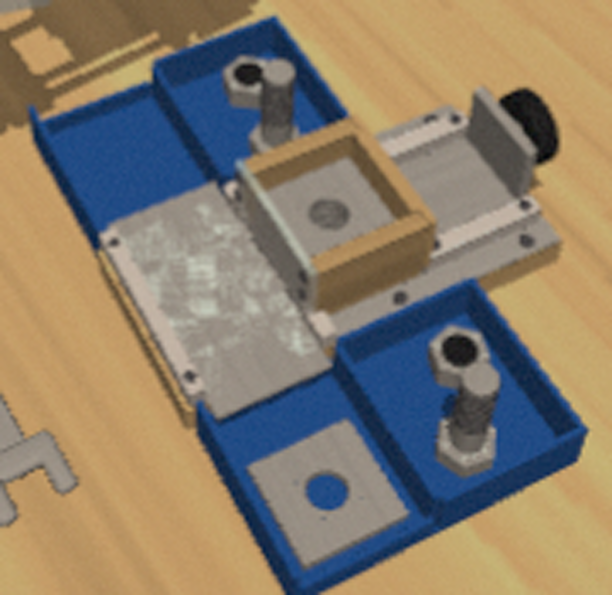

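View pics/c2.png

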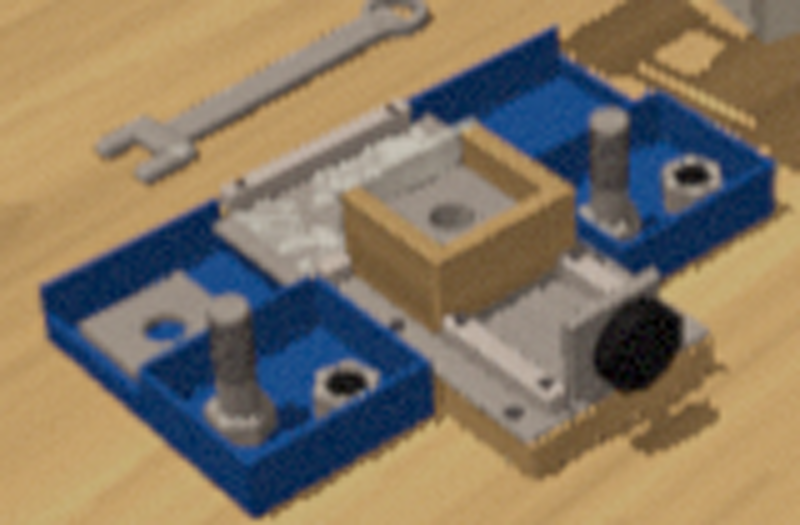

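The crops give clean magazine-top corners in both views, plus the knob face at (642,345) in the side crop. The full tray is at feeder +y and the short tray at -y. Next I'll fit the feeder pose.

```bash
cat > h.py <<'E'
from rig import r, viewer
import cv2,numpy as np
from scipy.optimize import least_squares
from scipy.spatial.transform import Rotation as R
def proj(n,P):
    c=viewer.calibration(n); f=240/np.tan(np.radians(c['vfov']/2))
    if 'pose' in c: T=c['pose']
    else:
        s=r.state();W=np.eye(4);W[:3,:3]=R.from_rotvec(s['orientation']).as_matrix();W[:3,3]=s['position'];T=W@c['hand_eye']
    Q=(np.atleast_2d(P)-T[:3,3])@T[:3,:3]*[1,-1,-1]
    K=np.array([[f,0,c['cx']],[0,f,c['cy']],[0,0,1]])
    return cv2.projectPoints(Q,np.zeros(3),np.zeros(3),K,c['dist_coeffs'])[0][:,0]
def f2w(p,P):
    c,s=np.cos(p[2]),np.sin(p[2]);P=np.atleast_2d(np.array(P,float))/1000
    return P@np.array([[c,-s,0],[s,c,0],[0,0,1]]).T+[p[0],p[1],0]
E
python3 - <<'E'
from h import *
A=[((31,-36,60),(238,165)),((31,36,60),(311,270)),((-35,-36,60),(357,120)),((-35,36,60),(435,215))]
B=[((31,36,60),(345,195)),((-35,36,60),(438,262)),((-35,-36,60),(573,190)),((31,-36,60),(470,125)),((-116,0,46),(642,345))]
a=np.array([q for _,q in A])/3.4+[255,225]; b=np.array([q for _,q in B])/5+[185,225]
def res(p): return np.r_[proj('scene',f2w(p,[q for q,_ in A]))-a, proj('side',f2w(p,[q for q,_ in B]))-b]
best=min((least_squares(lambda p:res(p).ravel(),[.55,.1,y]) for y in(-2,-1,0,1,2,3)),key=lambda o:o.cost)
p=best.x;print(p,np.degrees(p[2]),best.cost);print(res(p).round(1).tolist())
for n,P in dict(knob=(-116,0,46),outlet=(59,0,20),short=(59,-95,4)).items():print(n,f2w(p,P).round(4))
E
```

```text
[ 0.55497096  0.11347259 -0.09935874] -5.692836190352367 23.00488357068071
[[-1.1, -2.2], [0.3, 0.7], [0.1, -3.8], [1.6, 0.1], [-3.6, -1.2], [-0.9, 0.7], [-0.1, -0.4], [-1.0, -1.6], [0.8, 1.5]]
knob [[0.4395 0.125  0.046 ]]
outlet [[0.6137 0.1076 0.02  ]]
short [[0.6043 0.0131 0.004 ]]
```

The joint fit has residuals of up to 4 px, so I'll refine it from the wrist camera. I'm moving above the feeder, shutting the fingers and turning to the pressing orientation.

Emit:
move_arm --steps '[0,0,-0.12,2,0,-1,-1,0,0,-0.24,4,0,-2,-1,0,0,-0.36,6,-1,-3,-1,0,0,-0.48,8,-1,-4,-1,0,0,-0.6,10,-2,-5,-1,0,0,-0.72,11,-2,-5,-1,0,0,-0.84,11,-2,-5,-1,0,0,-0.96,11,-2,-5,-1,0,0,-1.08,11,-2,-5,-1,0,0,-1.2,11,-2,-5,-1,0,0,-1.32,11,-2,-5,-1,0,0,-1.44,11,-2,-5,-1]' --newtons 40

```text
t: 1.1
position: [0.6048, 0.1099, 0.2942]
orientation: [-0.196, -3.135, 0.0]
force: [-0.6, -0.1, -0.9]
opening: 0.131
grip_force: 0.0
```

```bash
python3 - <<'E'
from h import *
s=r.state();print(s['t'],s['position'],R.from_rotvec(s['orientation']).as_matrix().round(3).tolist(),s['opening'],np.abs(s['qvel']).max())
a=viewer.capture('wrist');cv2.imwrite('pics/w1.png',a)
p=[.555,.1135,-.0994]
b=a.copy()
for q in [(31,-36,60),(31,36,60),(-35,-36,60),(-35,36,60),(-116,0,46),(59,0,20),(30.5,58,20),(30.5,-58,20),(95.5,48,30),(95.5,-48,30),(-100,48,20),(-100,-48,20)]:
    u=proj('wrist',f2w(p,q))[0];print(q,u.round(0));cv2.circle(b,(int(u[0]),int(u[1])),2,(0,0,255),-1)
cv2.imwrite('pics/w1b.png',b)
E
```

```text
1.1 [0.60476098 0.10988953 0.29416364] [[-0.992, 0.125, -0.001], [0.125, 0.992, -0.0], [0.001, -0.0, -1.0]] 0.1308655997814527 1.3398698953329837
(31, -36, 60) [288. 198.]
(31, 36, 60) [352. 196.]
(-35, -36, 60) [286. 137.]
(-35, 36, 60) [352. 136.]
(-116, 0, 46) [318.  58.]
(59, 0, 20) [321. 214.]
(30.5, 58, 20) [367. 191.]
(30.5, -58, 20) [274. 193.]
(95.5, 48, 30) [359. 243.]
(95.5, -48, 30) [284. 245.]
(-100, 48, 20) [360.  78.]
(-100, -48, 20) [277.  80.]
```

View pics/w1b.png

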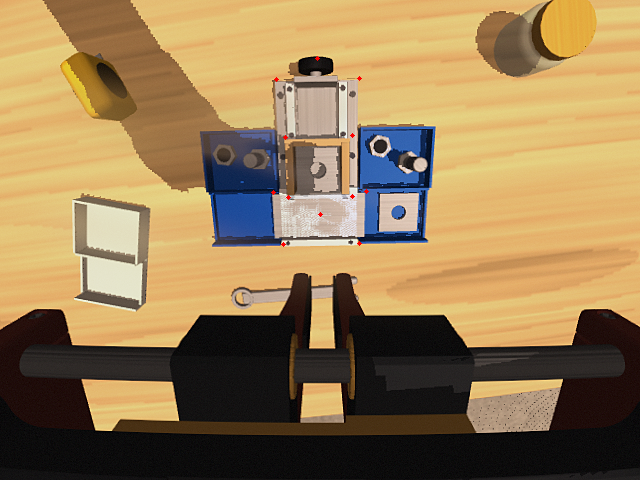

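The wrist view confirms the fit to within about 3 px: the knob is at (316,66), the magazine is central, and the short tray is on the left with its empty pocket at (245,215). I'll let the arm settle, then take a zoomed picture.

Emit:
move_arm --steps '[0,0,0,3,0,4,-1,0,0,0,6,0,6,-1,0,0,0,6,0,6,-1,0,0,0,6,0,6,-1,0,0,0,6,0,6,-1,0,0,0,6,0,6,-1]'

```text
t: 1.65
position: [0.5473, 0.1179, 0.2359]
orientation: [0.208, 3.132, 0.001]
force: [-0.2, 0.5, -0.1]
opening: 0.002
grip_force: 0.0
```

```bash
python3 - <<'E'
from h import *
s=r.state();print(s['t'],s['position'],R.from_rotvec(s['orientation']).as_matrix().round(4).tolist(),s['opening'],np.abs(s['qvel']).max())
a=viewer.capture('wrist');cv2.imwrite('pics/w2.png',a)
print(proj('wrist',f2w([.555,.1135,-.0994],[(-116,0,46),(59,0,20),(30.5,-105,4)])).round())
cv2.imwrite('pics/w2c.png',cv2.resize(a[50:320,160:480],None,fx=2.2,fy=2.2,interpolation=cv2.INTER_CUBIC))
E
```

```text
1.65 [0.54729262 0.11792848 0.23592249] [[-0.9912, 0.1322, 0.0028], [0.1322, 0.9912, 0.0007], [-0.0027, 0.0011, -1.0]] 0.0015714802419442527 0.007337689071627862
[[313. 109.]
 [320. 273.]
 [230. 249.]]
```

View pics/w2c.png

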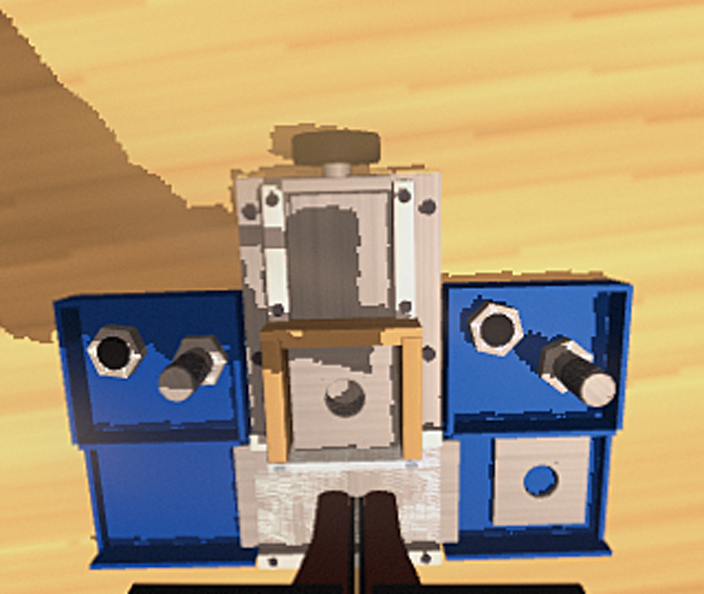

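The picture shows the knob face at crop (336,132), the tongue edges at crop columns 237 to 243 and 457 to 459, and the magazine sides at columns 262 and 423. I'm refitting with these points.

```bash
cat >> h.py <<'E'
def go(p,P,yaw):
    """rows' shift (tool cm) and rz to put fingertip at feeder mm P with tool x at feeder yaw offset"""
    s=r.state();M=R.from_rotvec(s['orientation']).as_matrix()
    d=f2w(p,P)[0]+[0,0,r.nose_length]-s['position']
    y=np.arctan2(M[1,0],M[0,0]);e=(p[2]+yaw-y+np.pi)%(2*np.pi)-np.pi
    return (d@M*100).round(2),round(-e,3)
E
python3 - <<'E'
from h import *
W=[((-116,0,46),(336.5,131)),((30.5,-58,20),(237,445)),((30.5,58,20),(459,445)),((31,-36,60),(270,465)),((31,36,60),(422,463)),((-100,-48,20),(235,172)),((-100,48,20),(440,172))]
w=np.array([q for _,q in W])/2.2+[160,50]
def res(p): return proj('wrist',f2w(p,[q for q,_ in W]))-w
o=least_squares(lambda p:res(p).ravel(),[.555,.1135,-.1],loss='soft_l1')
p=o.x;print(p);print(res(p).round(1).tolist())
for n,P in dict(knob=(-116,0,46),outlet=(59,0,20)).items():print(n,f2w(p,P).round(4))
print(go(p,(-150,0,80),np.pi),go(p,(-150,0,38),np.pi))
E
```

```text
[ 0.55516851  0.11168429 -0.10925795]
[[-0.2, -0.3], [-1.7, -1.0], [0.3, -3.4], [-1.3, 2.1], [0.8, 1.3], [0.2, 1.6], [0.8, -0.8]]
knob [[0.4399 0.1243 0.046 ]]
outlet [[0.6138 0.1053 0.02  ]]
(array([14.17, -0.88, 13.35]), np.float64(-0.023)) (array([14.18, -0.88, 17.55]), np.float64(-0.023))
```

The refined pose is consistent: x 0.555, y 0.112, yaw −0.107, with the knob at (0.440, 0.124). Now I'll move behind the knob and then down.

Emit:
move_arm --steps '[0,0,-0.02,4,-0.3,0,-1,0,0,-0.02,8,-0.6,0,-1,0,0,-0.02,12,-0.8,2,-1,0,0,-0.02,14.2,-0.9,5,-1,0,0,-0.02,14.2,-0.9,9,-1,0,0,-0.02,14.2,-0.9,12,-1,0,0,-0.02,14.2,-0.9,15,-1,0,0,-0.02,14.2,-0.9,16.5,-1,0,0,-0.02,14.2,-0.9,17.5,-1,0,0,-0.02,14.2,-0.9,17.5,-1,0,0,-0.02,14.2,-0.9,17.5,-1,0,0,-0.02,14.2,-0.9,17.5,-1]'

```text
t: 2.7
position: [0.4048, 0.1279, 0.0607]
orientation: [0.174, 3.135, 0.001]
force: [-1.0, 1.0, 0.2]
opening: 0.008
grip_force: 0.0
```

```bash
python3 - <<'E'
from h import *
s=r.state();print(s['t'],s['force'],s['qvel'].max());p=[.5552,.112,-.107]
print(go(p,(-128,0,38),np.pi),go(p,(-66,0,38),np.pi))
a=viewer.capture('side');b=viewer.capture('wrist')
a=cv2.resize(a[200:340,210:400],(650,480),interpolation=cv2.INTER_CUBIC)
cv2.imwrite('pics/s3.png',a);cv2.imwrite('pics/w3.png',b)
E
```

```text
2.7 [-1.04424639  1.04958348  0.19733993] 0.00503584134831346
(array([-2.33,  0.04,  0.08]), np.float64(-0.004)) (array([-8.53,  0.06,  0.09]), np.float64(-0.004))
```

View pics/s3.png

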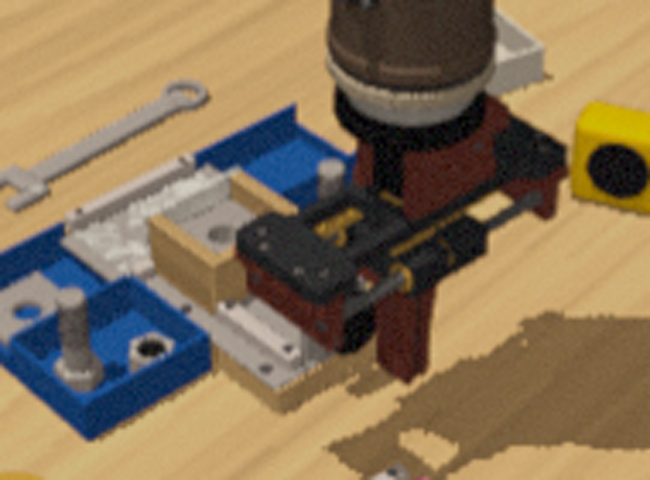

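The fingers stand just behind the knob, clear of everything else. I'll press gradually along feeder +x, which is tool −x.

Emit:
move_arm --steps '[0,0,0,-1,0,0,-1,0,0,0,-1.8,0,0,-1,0,0,0,-2.6,0,0,-1,0,0,0,-3.4,0,0,-1,0,0,0,-4.2,0,0,-1,0,0,0,-5,0,0,-1,0,0,0,-5.7,0,0,-1,0,0,0,-6.4,0,0,-1,0,0,0,-7,0,0,-1,0,0,0,-7.4,0,0,-1,0,0,0,-7.4,0,0,-1,0,0,0,-7.4,0,0,-1]'

```text
t: 3.8
position: [0.4758, 0.1193, 0.0592]
orientation: [-0.173, -3.133, 0.001]
force: [-6.9, 1.2, 1.9]
opening: 0.008
grip_force: 3.3
```

Emit:
move_arm --steps '[0,0,0,-0.3,0,0,-1,0,0,0,-0.6,0,0,-1,0,0,0,-0.8,0,0,-1,0,0,0,-0.9,0,0,-1,0,0,0,-1.0,0,0,-1,0,0,0,-1.0,0,0,-1]'

```text
t: 4.3
position: [0.4848, 0.1183, 0.0591]
orientation: [-0.173, -3.132, 0.002]
force: [-10.2, 1.4, 6.2]
opening: 0.006
grip_force: 4.8
```

Emit:
move_arm --steps '[0,0,0,-0.2,0,0,-1,0,0,0,-0.3,0,0,-1,0,0,0,-0.4,0,0,-1,0,0,0,-0.4,0,0,-1]'

```text
t: 4.63
position: [0.4887, 0.1179, 0.0591]
orientation: [-0.173, -3.132, 0.002]
force: [-9.5, 0.7, 6.2]
opening: 0.007
grip_force: 5.0
```

Emit:
move_arm --steps '[0,0,0,-0.2,0,0,-1,0,0,0,-0.3,0,0,-1,0,0,0,-0.4,0,0,-1,0,0,0,-0.4,0,0,-1]'

```text
t: 4.97
position: [0.4889, 0.1178, 0.0588]
orientation: [-0.17, -3.125, 0.004]
force: [-23.0, 3.2, 16.9]
opening: 0.009
grip_force: 11.3
```

That is the hard stop: the force jumped to 23 N, and the tip face is at feeder x ≈ −56. Now I'll back off smoothly and then rise.

Emit:
move_arm --steps '[0,0,0,0.4,0,0,-1,0,0,0,1.2,0,0,-1,0,0,0,2.2,0,0,-1,0,0,0,3.4,0,0,-1,0,0,0,4.6,0,0,-1,0,0,0,5.8,0,0,-1,0,0,0,7,0,0,-1,0,0,0,8.2,0,0,-1,0,0,0,9.2,0,0,-1,0,0,0,9.2,0,-4,-1,0,0,0,9.2,0,-8,-1,0,0,0,9.2,0,-12,-1]'

```text
t: 5.97
position: [0.4028, 0.1275, 0.181]
orientation: [-0.173, -3.136, -0.0]
force: [1.6, 0.7, -0.6]
opening: 0.004
grip_force: 0.0
```

```bash
python3 - <<'E'
from h import *
s=r.state();print(s['t'],s['position']);p=[.5552,.112,-.107]
print(go(p,(59,47,100),np.pi/2),go(p,(59,47,100),-np.pi/2),s['joint_pos'].round(2))
a=viewer.capture('scene')
cv2.imwrite('pics/s4.png',cv2.resize(a[225:400,255:435],None,fx=3.3,fy=3.3,interpolation=cv2.INTER_CUBIC))
E
```

```text
5.9667 [0.40280289 0.12754111 0.1809836 ]
(array([-21.21,   4.85,   5.87]), np.float64(1.568)) (array([-21.21,   4.85,   5.87]), np.float64(-1.574)) [-0.04  0.17 -0.42  2.11  0.09  0.87  0.95]
```

View pics/s4.png

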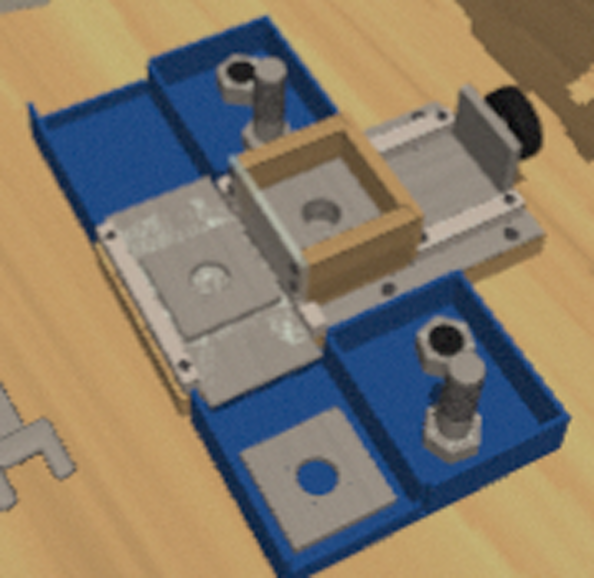

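The single washer lies mid-deck at crop (210,282), the plunger is fully out, and the stack remains in the magazine. I'll turn back 90° and go to the washer's +y side.

Emit:
move_arm --steps '[0,0,0.12,-2,0.5,0,-1,0,0,0.24,-4,1,0,-1,0,0,0.36,-6,1.5,0,-1,0,0,0.48,-8,2,0,-1,0,0,0.6,-10,2.5,0,-1,0,0,0.72,-12,3,0,-1,0,0,0.84,-14,3.5,0,-1,0,0,0.96,-16,4,0,-1,0,0,1.08,-18,4.5,0,-1,0,0,1.2,-20,4.8,2,-1,0,0,1.32,-21.2,4.9,4,-1,0,0,1.44,-21.2,4.9,5.5,-1]'

```text
t: 7.02
position: [0.6219, 0.1522, 0.1232]
orientation: [2.206, 2.235, 0.001]
force: [-0.7, 0.4, 0.0]
opening: 0.004
grip_force: 0.0
```

Emit:
move_arm --steps '[0,0,0.12,0,0,0,-1,0,0,0.13,0,0,0,-1,0,0,0.13,0,0,0,-1,0,0,0.13,0,0,0,-1]'

```text
t: 7.35
position: [0.6201, 0.1529, 0.1254]
orientation: [2.335, 2.1, 0.002]
force: [0.2, -0.4, -0.6]
opening: 0.006
grip_force: 0.0
```

```bash
python3 - <<'E'
from h import *
s=r.state();print(s['t'],s['position'],s['force']);p=[.5552,.112,-.107]
print(go(p,(59,47,22),np.pi/2))
a=viewer.capture('wrist')
b=a.copy()
for q in [(59,0,25),(59,25,25),(59,47,22)]:
    u=proj('wrist',f2w(p,q))[0];cv2.circle(b,(int(u[0]),int(u[1])),3,(0,0,255),-1);print(u)
cv2.imwrite('pics/w5.png',b)
E
```

```text
7.35 [0.62007223 0.15293222 0.12537466] [ 0.2238393  -0.38347066 -0.5724567 ]
(array([-0.07, -0.12,  8.14]), np.float64(0.001))
[319.35491171 305.73828873]
[319.26033584 276.64974786]
[319.19940416 248.50050237]
```

View pics/w5.png

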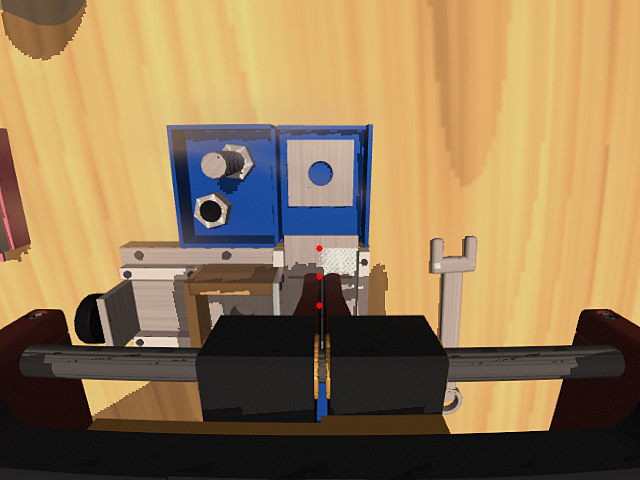

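The tip target at (319,248) is centred in the channel, whose rails are at columns 280 and 360. The tongue end at row 236 agrees with the fit, so I'll descend.

Emit:
move_arm --steps '[0,0,0,0,0,3,-1,0,0,0,0,-0.1,5.5,-1,0,0,0,0,-0.1,7,-1,0,0,0,0,-0.1,7.8,-1,0,0,0,0,-0.1,8.1,-1,0,0,0,0,-0.1,8.1,-1,0,0,0,0,-0.1,8.1,-1]'

```text
t: 7.98
position: [0.6195, 0.1529, 0.0448]
orientation: [2.339, 2.096, 0.003]
force: [0.2, 0.8, 0.9]
opening: 0.004
grip_force: 0.0
```

Emit:
move_arm --steps '[0,0,0,-0.4,0,0.1,-1,0,0,0,-0.8,0,0.1,-1,0,0,0,-1.2,0,0.1,-1,0,0,0,-1.6,0,0.1,-1,0,0,0,-2,0,0.1,-1,0,0,0,-2.4,0,0.1,-1,0,0,0,-2.8,0,0.1,-1,0,0,0,-3.2,0,0.1,-1,0,0,0,-3.6,0,0.1,-1,0,0,0,-4,0,0.1,-1,0,0,0,-4.4,0,0.1,-1,0,0,0,-4.8,0,0.1,-1]'

```text
t: 8.98
position: [0.6133, 0.1047, 0.0426]
orientation: [-2.34, -2.096, 0.0]
force: [-0.1, 1.5, -0.0]
opening: 0.002
grip_force: 0.5
```

```bash
python3 - <<'E'
from h import *
s=r.state();p=[.5552,.112,-.107]
print(s['t'],s['position'],s['force'],go(p,(59,-50,22),np.pi/2))
a=viewer.capture('scene')
cv2.imwrite('pics/s6.png',cv2.resize(a[205:380,235:415],None,fx=3,fy=3,interpolation=cv2.INTER_CUBIC))
E
```

```text
8.9833 [0.61330033 0.10471597 0.0425985 ] [-0.14182048  1.52501126 -0.02279905] (array([-4.9 ,  0.06, -0.14]), np.float64(-0.003))
```

View pics/s6.png

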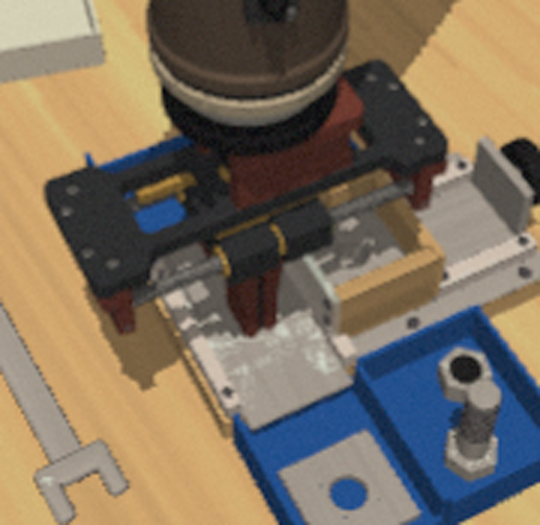

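The washer is hidden ahead of the fingers and sliding smoothly at about 1.5 N. I'll keep pushing, lifting about 1 mm.

Emit:
move_arm --steps '[0,0,0,-0.4,0,-0.1,-1,0,0,0,-0.8,0,-0.1,-1,0,0,0,-1.2,0,-0.1,-1,0,0,0,-1.6,0,-0.1,-1,0,0,0,-2,0,-0.1,-1,0,0,0,-2.4,0,-0.1,-1,0,0,0,-2.9,0,-0.1,-1,0,0,0,-3.4,0,-0.1,-1,0,0,0,-3.9,0,-0.1,-1,0,0,0,-4.4,0,-0.1,-1,0,0,0,-4.9,0,-0.1,-1,0,0,0,-5.3,0,-0.1,-1]'

```text
t: 10.03
position: [0.6075, 0.0514, 0.0436]
orientation: [2.341, 2.095, -0.001]
force: [-0.6, -0.8, 1.1]
opening: 0.005
grip_force: 0.0
```

Emit:
move_arm --steps '[0,0,0,0,0,0,-1,0,0,0,0.5,0,-0.3,-1,0,0,0,2,0,-2,-1,0,0,0,4,0,-5,-1,0,0,0,7,0,-9,-1,0,0,0,10,2,-13,-1,0,0,0,12,5,-16,-1,0,0,0,12,8,-18,-1,0,0,0,12,8,-18,-1,0,0,0,12,8,-18,-1,0,0,0,12,8,-18,-1]'

```text
t: 10.95
position: [0.7, 0.1636, 0.2233]
orientation: [-2.339, -2.096, -0.0]
force: [-1.0, 0.3, -2.3]
opening: 0.001
grip_force: 0.0
```

```bash
python3 - <<'E'
from h import *
s=r.state();p=[.5552,.112,-.107]
print(s['t'],s['position'],s['force'])
a=viewer.capture('scene');b=viewer.capture('side')
A=cv2.resize(a[215:395,255:435],(400,400),interpolation=cv2.INTER_CUBIC);B=cv2.resize(b[215:335,185:345],(400,300),interpolation=cv2.INTER_CUBIC)
o=np.zeros((400,800,3),np.uint8);o[:,:400]=A;o[:300,400:]=B
cv2.imwrite('pics/s7.png',o)
E
```

```text
10.95 [0.70003368 0.16362112 0.22334596] [-0.99285405  0.25513702 -2.27221457]
```

View pics/s7.png

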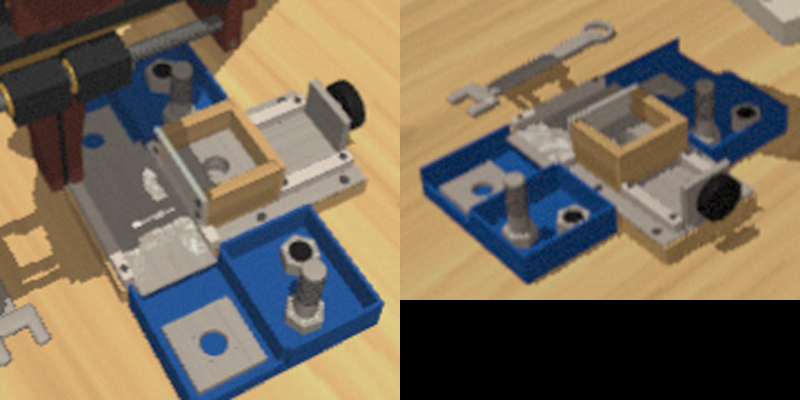

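The washer has dropped into the short tray's pocket, with its hole at crop (93,140), showing blue through it. The arm still partly covers it, so I'll move aside and check numerically that it lies flat. I've now viewed 11 pictures, one over the limit of 10, so I won't view any more.

Emit:
move_arm --steps '[0,0,0,2,-3,-2,-1,0,0,0,4,-6,-3,-1,0,0,0,6,-9,-3,-1,0,0,0,8,-12,-3,-1,0,0,0,10,-15,-3,-1,0,0,0,12,-18,-3,-1,0,0,0,14,-20,-3,-1,0,0,0,14,-20,-3,-1,0,0,0,14,-20,-3,-1,0,0,0,14,-20,-3,-1]'

```text
t: 11.88
position: [0.5166, 0.3227, 0.253]
orientation: [2.34, 2.095, -0.002]
force: [0.8, -0.3, -0.1]
opening: 0.008
grip_force: 0.0
```

```bash
python3 - <<'E'
from h import *
p=[.5552,.112,-.107]
g=np.array([[(x,y) for x in np.arange(24,94,1.)] for y in np.arange(-145,-50,1.)])
for n in('scene','side'):
    a=viewer.capture(n).astype(np.float32)
    h,w=g.shape[:2];P=np.dstack([g,np.full((h,w),9.)]).reshape(-1,3)
    m=proj(n,f2w(p,P)).reshape(h,w,2).astype(np.float32)
    t=cv2.remap(a,m[...,0].copy(),m[...,1].copy(),cv2.INTER_LINEAR)
    grey=(t[...,0]<1.35*t[...,2]).astype(np.uint8)
    print(n)
    for row in grey[::4]:print(''.join('#' if v else '.' for v in row[::2]))
    grey[g[...,1]>-61]=0
    k,l,st,c=cv2.connectedComponentsWithStats(cv2.morphologyEx(grey,cv2.MORPH_OPEN,np.ones((5,5),np.uint8)))
    for i in range(1,k):
        if st[i,4]>150:
            ys,xs=np.nonzero(l==i);print('area',st[i,4],'box x',st[i,0]+24,st[i,2],'y',st[i,1]-145,st[i,3],cv2.minAreaRect(np.c_[xs,ys].astype(np.float32)))
E
```

```text
scene
#################################..
.################################..
..#................................
...................................
...................................
...................................
...................................
...................................
...................................
...................................
.....#########################.....
.....##########################....
.....##########################....
.....##########################....
.....##########################....
.....###########.....##########....
.....#########.........########....
.....#########........#########....
.....###########....###########....
.....##########################....
.....##########################....
..##############################...
###################################
###################################
area 455 box x 24 66 y -145 7 ((32.5, 3.0), (6.0, 65.0), 90.0)
area 2141 box x 34 51 y -106 46 ((34.999996185302734, 61.49999237060547), (49.99999237060547, 44.99999237060547), 0.0)
side
...........########################
.......
[... 396 characters left out ...]
.....###################....
............###################....
............###################....
...................############....
###########......###############...
################################...
################################...
###################################
###################################
###################################
###################################
###################################
area 205 box x 46 48 y -145 5 ((45.49999237060547, 1.999999761581421), (46.99999237060547, 3.999999523162842), 0.0)
area 577 box x 24 28 y -133 36 ((11.0, 28.0), (16.970561981201172, 42.42640686035156), 45.0)
area 2337 box x 24 70 y -109 49 ((34.5, 60.0), (48.0, 69.0), 90.0)
```

```bash
python3 - <<'E'
from h import *
p=[.5552,.112,-.107]
im={n:viewer.capture(n).astype(np.float32) for n in('scene','side','wrist')}
def rect(n,x0,x1,y0,y1,z,s=.25):
    X,Y=np.meshgrid(np.arange(x0,x1,s),np.arange(y0,y1,s))
    m=proj(n,f2w(p,np.c_[X.ravel(),Y.ravel(),np.full(X.size,z)])).reshape(*X.shape,2).astype(np.float32)
    t=cv2.remap(im[n],m[...,0].copy(),m[...,1].copy(),cv2.INTER_LINEAR)
    return X,Y,t[...,0]-1.3*t[...,2]>0
def first(b,c): # transition coordinate where blue flips
    i=np.nonzero(np.diff(b.astype(int)))[0];return c[i].round(1).tolist()
for n in im:
  for nm,(y0,y1) in dict(short=(-135,-50),full=(55,135)).items():
    X,Y,b=rect(n,24,94,y0,y1,9)
    print(n,nm,[(x,first(b[:,int((x-24)*4)],Y[:,0])) for x in(40,59,75)],[(y,first(b[int((y-y0)*4)],X[0])) for y in((-95,-82) if y0<0 else (75,95))])
E
```

```text
scene short [(40, [-106.0]), (59, [-106.5, -87.5, -72.0]), (75, [-106.2])] [(-95, [33.5, 84.5]), (-82, [34.0, 52.0, 67.8, 84.5])]
scene full [(40, [56.0, 81.0, 132.0]), (59, [55.8, 81.0, 98.8, 115.2, 132.5]), (75, [56.0, 81.0, 132.2])] [(75, []), (95, [35.0, 85.5])]
side short [(40, [-133.0, -110.2, -81.8]), (59, [-109.8, -87.5, -81.5]), (75, [-109.2])] [(-95, [46.5, 84.0]), (-82, [60.2, 85.2])]
side full [(40, [74.5, 94.0]), (59, [73.2, 98.2, 112.0, 130.5]), (75, [78.0, 131.0])] [(75, [39.2, 59.8]), (95, [38.5, 46.5, 85.2])]
wrist short [(40, [-130.8, -129.2]), (59, [-131.8, -130.0]), (75, [-131.2, -130.2, -89.2, -88.8])] [(-95, []), (-82, [])]
wrist full [(40, [69.0, 78.2, 130.0]), (59, [69.0, 78.2, 96.2, 112.8, 129.8]), (75, [61.8, 78.5, 130.0])] [(75, []), (95, [33.2, 84.2])]
```

In the scene view the new washer measures 26.5 mm from its front edge to its hole centre. The kit washer, which is known to lie flat, measures 25.5 mm. A raised rear edge would give 23 mm or less. The washer is therefore flat on the pocket floor, with its sides square to the tray, so I'm handing in.

```bash
python3 -c "
from rig import r
print(r.sign_off(), r.state()['t'])"
```

```text
the job is handed in; nothing more can be done
the job is handed in; nothing more can be done
```

The job is handed in after about 12 s of robot time: one full plunger press, then the washer pushed off the deck into the empty tray, where image measurements show it lying flat; I viewed 11 pictures, one over the limit of 10.

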